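Slide the top six-well plate onto the warming plate

TASK

Pre-warm one empty culture plate: take the stack of six-well plates (six large round wells, not the stack with many small wells) and push its top plate sideways off the stack onto the black warming plate, sliding it across without lifting it. Leave it lying flat near the middle of the black top and square with it. The plates beneath it and the other stack must stay where they are.

Things in the scene. Friction and masses are not known exactly. Their poses are not given: they have to be found in the camera images.
- six_top: Top plate of the stack of three six-well plates: white and grey lidded laboratory plate, a rigid closed box 127 mm (its x) by 85 mm (its y) by 20 mm high, 60 to 130 g, with 3 x 2 large round wells (35 mm) seen on top. Too wide to grasp across. It just lies flat on the plate below, with no rim or catch. Origin at the centre of its underside (at the start 40 mm above the bench), z up.
- six_second: Second plate of the same stack, same shape and size, lying on a third such plate that lies on the bench; nothing fixes them, the stack is only held by friction (plastic on plastic). Origin at the centre of its underside (20 mm above the bench), z up. It must not be moved.
- small_top: Top plate of the other stack of three, across the warming plate from the first: same outer size and colour but with 6 x 4 small wells (16 mm). Origin at the centre of its underside (40 mm above the bench), z up. To be left alone. Which stack is on which side varies.
- warmer: Fixed warming plate between the stacks: flat, rimless black top 190 mm (its x) by 150 mm (its y), 38 mm above the bench (2 mm below the underside of top plates); cream control box 45 mm deep, 26 mm high on its +x side. Origin at bench level under the black top's centre. A stack stands off its +y and its -y side: gap 5 to 25 mm, long sides along its x within 6 degrees, centred within 15 mm.
Mind the look-alikes: they are no part of the job. What is shaped like the six_top but orange or yellow is not meant.

How it is judged (in metres and radians):
At the end, for the whole second after the job is handed in: The top six-well plate lies still and flat on the black top, its centre within 25 mm of the middle along each side, square with it within 11 degrees; the second plate (still level) and the other stack's top plate are within 15 mm of where they were (x of six_top in the frame of warmer between -0.025 and 0.025 m and y of six_top in the frame of warmer between -0.025 and 0.025 m and z of six_top in the frame of warmer between 0.034 and 0.042 m and angle between each of six_top, six_second's own z axis and vertical below 0.06 rad and angle between the x axis of six_top and the x axis of warmer, either way round below 0.2 rad and linear speed of six_top below 0.01 m/s and distance of each of six_second, small_top from where it was at the start of the episode below 0.015 m); the robot touches nothing.
It fails at once if the top six-well plate is lifted (more than 15 mm above where it lay) (height (world z) of six_top above 0.055 m).
It fails at once if the plate below it is shifted by more than 15 mm (distance of six_second from where it was at the start of the episode above 0.015 m).
It fails at once if the other stack's top plate is shifted by more than 15 mm (distance of small_top from where it was at the start of the episode above 0.015 m).
It also fails if it takes over 29 s, if anything falls off the work surface, if the arm or the gripper's body presses on something with over 40 N, if the wrist force passes 120 N, or if a joint passes its speed limit or range.

ROBOT

A 6-joint arm with a two-finger parallel gripper is mounted at the origin on the work surface. World frame = base frame: x ahead of the robot, y to its left, z up, the work surface at z = 0. Lengths are in mm, angles in rad, forces in N, time in s.
With the tool pointing down it reaches from about 275 to 825 mm from the base axis. Payload 5.2 kg.
Tool frame: the origin (TCP) lies at the very end of the fingers, on their centre line; the grasp point (between the pads) lies 19 mm behind it; z points along the fingers, y is the line along which they close (so a half turn about z gives the same grasp; the last joint's range is limited). The gripper opens to 93 mm and grips with 3 to 60 N. Pads are 15 mm wide; open, the fingers measure 128 mm over their backs; the gripper's body (75 mm by 188 mm) begins 65 mm behind the grasp point.
Start: joints at [-1.409, 0.259, 1.535, -0, 1.348, -0.203], TCP at [196.24, -513.804, 218.653] pointing down, gripper open.
Joint ranges: [-3.14, 3.14], [-0.91, 2.08], [0.19, 2.58], [-1.22, 4.36], [0.22, 2.71], [-3.12, 3.12]. Speed limits (rad/s): [2.57, 2.57, 3.14, 3.14, 3.14, 3.14].

INTERFACE

Orientations are given as [roll, pitch, yaw] about the fixed x, y, z axes, in that order (R = Rz(yaw) Ry(pitch) Rx(roll)).
In Python, from bench import robot gives the robot as it stands. The module is installed in compiled form; this text tells all that it offers. Calls block until the motion is done:
- robot.move_ptp(position, orientation): joint-space move of the TCP to a pose.
- robot.move_linear(position, ori=None, speed=150, f_stop=None): straight line of the TCP; ori=None keeps the orientation; speed is the mean speed in mm/s. With f_stop (N) it stops when the force on the tool has changed by that much, and returns True; else False.
- robot.move_j(angles): joint-space move.
- robot.move_gripper(opening): opening from 0.0 (shut) to 1.0 (fully open); the grip force is fixed at half the most; returns when the fingers have stopped.
- robot.sleep(seconds).
- robot.inverse_kinematics(position, orientation): joint angles nearest the present ones, or None.
- robot.get_image(name): name is "scene" or "top"; returns a dict with "img" (480x640x3 uint8, blue, green, red), "fovy" (degrees; the focal length in pixels is half the picture's height over the tangent of half this angle, whatever the lens; pixels are square), "cx", "cy" (the principal point, pixels), "eye" and "orientation" of the camera in the world. Camera axes: x right, y down, z forward; pixel columns grow to the right and rows downward; lengths in mm; the calibration is good to about 2 mm. A picture is of the moment at which its call begins. There is no depth.
A pose or a line that the arm cannot do raises robot.MotionError and nothing moves.
- robot.hand_in(): hands the job in; it is judged then, once.
Readings, each from a call of its own:
- robot.current_t(): time.
- robot.current_qpos(): joint angles.
- robot.current_joint_vel(): joint speeds.
- robot.current_joint_efforts(): joint torques, N m.
- robot.current_tcp_pos(): TCP position.
- robot.current_eef_rot(): TCP orientation.
- robot.current_contact_force(): force on the tool from outside, world axes, zero at the start.
- robot.current_ft_torque(): the same for the moment, N m.
- robot.current_gripper_width(): opening from 0.0 (shut) to 1.0 (fully open).
- robot.current_finger_force(): force on a finger pad.
Only numpy, scipy, OpenCV 4.12 (cv2) and the standard library are available. Lean on these libraries where they do the work, as an engineer would, in place of code of your own. Each camera call takes 0.05 s, during which the arm holds its last target. There are 200 camera calls.

## Working session

There is one attempt and no reset: what is moved stays moved. The work goes in short steps, each a Python script; the robot and the scene stay as the last script left them, time stands still between calls to the robot, and variables do not carry over. Pictures are saved under pics/ and viewed, at most 10 in all, crops included, and the job is handed in when it is done.

```bash
mkdir -p pics
python3 - <<'E'
from bench import robot
import cv2,pickle
d={n:robot.get_image(n) for n in("top","scene")}
pickle.dump(d,open('d.pkl','wb'))
for n in d:
    cv2.imwrite(f'pics/{n}0.png',d[n]['img']); print({k:v for k,v in d[n].items() if k!='img'})
print(robot.current_t())
E
```

```text
{'fovy': 43.393322621253795, 'cx': 309.26382722731, 'cy': 247.54151525192935, 'eye': array([490.28733799, -23.73669732, 901.79510081]), 'orientation': array([-2.99789378, -0.02366682, -1.56536333])}
{'fovy': 52.05830542011046, 'cx': 316.25447108510076, 'cy': 243.7656935177124, 'eye': array([863.51234792, 335.91463447, 626.98656554]), 'orientation': array([-2.46584883,  0.01641799,  2.55619701])}
0.1
```

View pics/top0.png

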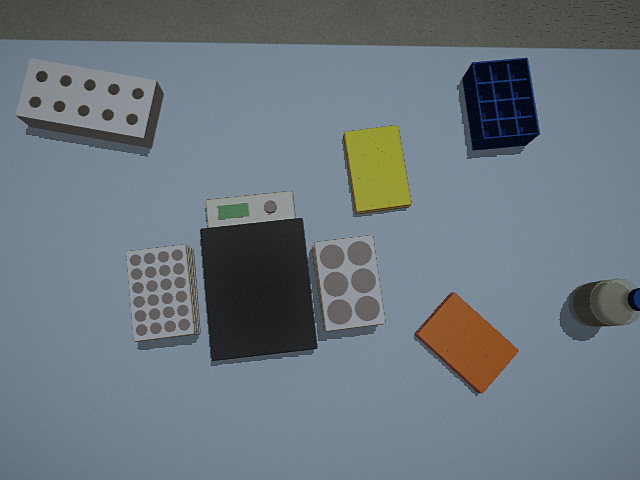

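View pics/scene0.png

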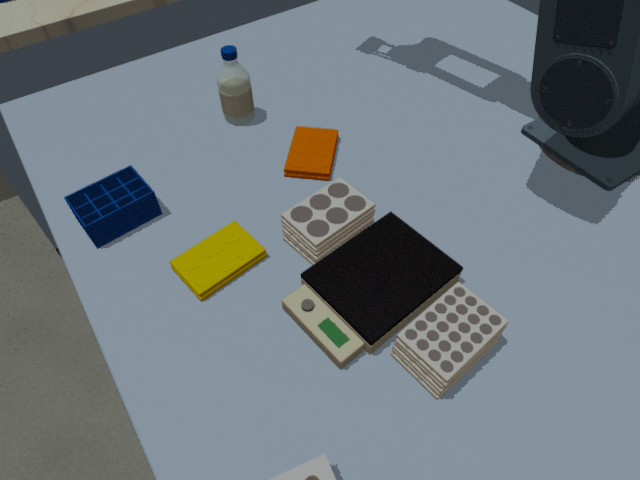

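The top view shows the six-well stack at (349,283), to the -y side of the black top at (258,288). Things that could be mistaken for it:
- small-well stack (160,292)
- yellow box (377,169)
- orange box (467,342)
- white 10-hole rack (90,105)

I choose (349,283) because it has 3x2 large wells. The scene view agrees: six-well stack at (328,215), warmer at (382,277).

```bash
cat > h.py <<'E'
import numpy as np,cv2
from scipy.spatial.transform import Rotation as R
def ray(d,px,z):
    px=np.atleast_2d(px).astype(float); f=240/np.tan(np.radians(d['fovy']/2))
    v=np.c_[(px[:,0]-d['cx'])/f,(px[:,1]-d['cy'])/f,np.ones(len(px))]
    v=v@R.from_euler('xyz',d['orientation']).as_matrix().T
    return (d['eye']+v*((z-d['eye'][2])/v[:,2])[:,None])[:,:2]
def rect(pts):  # centre, size, angle of long axis mod pi
    (c,s,a)=cv2.minAreaRect(pts.astype(np.float32)); a=np.radians(a)
    if s[0]<s[1]: s=s[::-1]; a+=np.pi/2
    return np.round(c,1),np.round(s,1),round(float(np.degrees((a+np.pi/2)%np.pi-np.pi/2)),2)
def biggest(m): return max(cv2.findContours(m.astype(np.uint8),0,2)[0],key=cv2.contourArea)[:,0]
def warmer(d,box):
    x0,y0,x1,y1=box; m=np.zeros((480,640),bool); m[y0:y1,x0:x1]=d['img'][y0:y1,x0:x1].max(2)<60
    return rect(ray(d,biggest(m),38))
def wells(d,box,amin,z,lo=100,hi=160):
    x0,y0,x1,y1=box; g=cv2.cvtColor(d['img'],6)[y0:y1,x0:x1]
    t,m=cv2.threshold(g,0,255,cv2.THRESH_BINARY_INV+cv2.THRESH_OTSU)
    cs=[c for c in cv2.findContours(m,1,1)[0] if amin<cv2.contourArea(c)<amin*4]
    e=[c for c in cs if (lambda r:min(r[1])/max(r[1])>.7)(cv2.fitEllipse(c))]
    return ray(d,[np.array(cv2.fitEllipse(c)[0])+[x0,y0] for c in e],z)
E
python3 - <<'E'
import pickle; from h import *
d=pickle.load(open('d.pkl','rb')); t,s=d['top'],d['scene']
for n,im,wb,sb,lb in(('top',t,(195,210,325,370),(312,232,388,334),(122,240,200,345)),('scene',s,(295,205,470,350),(278,176,380,260),(385,280,510,395))):
    print(n,'warmer',warmer(im,wb))
    for k,b,a in(('six',sb,250),('small',lb,50)):
        w=wells(im,b,a,60); print(k,len(w),rect(w), w.mean(0))
cv2.imwrite('pics/crop.png',cv2.resize(t['img'][220:370,110:400],None,fx=2.5,fy=2.5))
E
```

```text
top warmer (array([556.8,  30. ]), array([190. , 150.3]), 6.89)
six 7 (array([532.1, -90.6]), array([153.5,  66.3]), -15.19) [550.07738255 -90.57456319]
small 24 (array([548.4, 164.9]), array([97.7, 58.8]), 7.56) [548.47173141 164.91763927]
scene warmer (array([560.4,  34. ]), array([190. , 152.1]), 6.73)Traceback (most recent call last):
  File "<stdin>", line 6, in <module>
  File "h.py", line 21, in wells
    return ray(d,[np.array(cv2.fitEllipse(c)[0])+[x0,y0] for c in e],z)
  File "h.py", line 5, in ray
    v=np.c_[(px[:,0]-d['cx'])/f,(px[:,1]-d['cy'])/f,np.ones(len(px))]
             ~~^^^^^
IndexError: index 0 is out of bounds for axis 1 with size 0
```

Run:
```python
import pickle; from h import *
d=pickle.load(open('d.pkl','rb')); t=d['top']
w=wells(t,(312,232,388,334),250,60); print(w.round(1))
w=w[np.linalg.norm(w-np.median(w,0),axis=1)<60]; print(len(w),rect(w),w.mean(0))
cv2.imwrite('pics/crop.png',cv2.resize(t['img'][220:370,110:400],None,fx=2.5,fy=2.5))
from bench import robot; print(robot.current_eef_rot())
```

```text
[[ 522.8  -85. ]
 [ 527.9 -123.8]
 [ 561.4  -79.9]
 [ 566.6 -118.6]
 [ 599.9  -74.7]
 [ 466.7  -38.5]
 [ 605.4 -113.5]]
6 (array([564. , -99.2]), array([78.2, 39.2]), 7.59) [563.97398977 -99.25446554]
[-3.14001736e+00 -2.98928571e-04  3.64801645e-01]
```

View pics/crop.png

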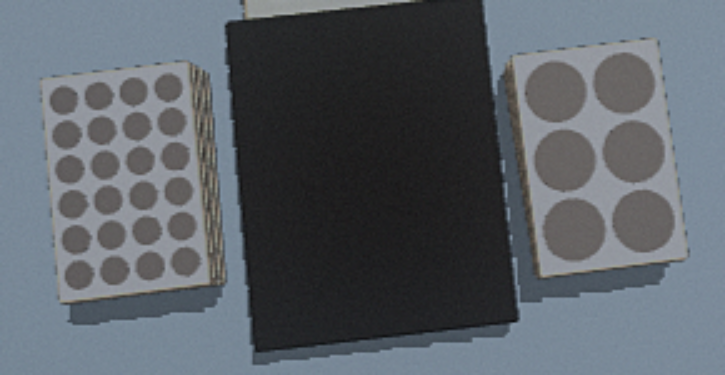

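The crop confirms it: large 3x2 wells on the right stack, well centres all found. The stack is 129 mm off in -y and 9 mm in -x in the warmer frame. I'll push it with two spread fingers against its outer long face.

```bash
cat > geo.py <<'E'
import numpy as np
a=np.radians(6.85); W=np.array([558,31.]); ux=np.array([np.cos(a),np.sin(a)]); uy=np.array([-ux[1],ux[0]])
P=np.array([564,-99.3]); b=np.radians(7.5); n=np.array([-np.sin(b),np.cos(b)])
E
python3 - <<'E'
from bench import robot; from geo import *; import pickle; from h import *
best=min(((np.pi,0,b+s*np.pi/2) for s in(1,-1)),key=lambda o:9 if (q:=robot.inverse_kinematics([*(P-80*n),48],o)) is None else np.abs(q[5]))
print(best,robot.inverse_kinematics([*(P-80*n),48],best))
robot.move_gripper(.7)
robot.move_ptp([*(P-80*n),130],best)
robot.move_linear([*(P-80*n),48])
robot.move_linear([*(P-53*n),48],speed=50)
f0=robot.current_contact_force()
goal=W-uy*(42.5+7.5+14); o=(np.pi,0,a+(best[2]-b))
robot.move_linear([*goal,48],o,speed=50)
print(robot.current_tcp_pos(),f0,robot.current_contact_force(),robot.current_t())
d={n:robot.get_image(n) for n in("top","scene")}; pickle.dump(d,open('d1.pkl','wb'))
cv2.imwrite('pics/t1.png',np.vstack([d['top']['img'][200:380,100:420],d['scene']['img'][150:400,250:570]]))
E
```

```text
(3.141592653589793, 0, np.float64(1.7016960206944713)) [-0.48670287  0.50735505  1.6134159   0.          1.0208217  -0.61760256]
[565.66619275 -32.62388497  48.01672046] [ 0.62629079 -0.31022614  0.14196589] [ 0.2601557   0.32289655 -0.55764865] 6.5583
```

View pics/t1.png

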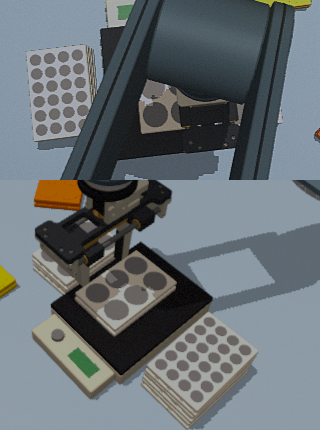

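The top plate now lies on the black top with the fingers behind it, and both stacks look undisturbed. Next I measure its offset in the scene view.

Run:
```python
import pickle; from h import *; from geo import *
d=pickle.load(open('d1.pkl','rb'))['scene']
px=np.array([(98,293),(120,278),(148,267),(112,311),(137,295),(160,283)])+[250,-30]
g=cv2.cvtColor(d['img'],6); print([int(g[y,x]) for x,y in px])
out=[]
for x,y in px:
    c=g[y-3:y+4,x-3:x+4].mean(); m=((g>c-22)&(g<c+22)).astype(np.uint8)
    m[:y-16]=0;m[y+17:]=0;m[:,:x-17]=0;m[:,x+18:]=0
    m=cv2.morphologyEx(m,2,np.ones((3,3),np.uint8))
    k=max(cv2.findContours(m,0,2)[0],key=cv2.contourArea); e=cv2.fitEllipse(k); out.append(e[0]); print(np.round(e[0],1),np.round(e[1],1))
p=ray(d,out,58); print(rect(p),p.round(1).tolist()); r=p.mean(0)-np.array([560.4,34.0]); print(r@ux,r@uy)
```

```text
[65, 64, 125, 100, 101, 64]
[346.9 262.5] [18.2 23.6]
[368.  248.6] [17.3 19.5]
[389.7 236.5] [24.2 42.6]
[365.8 279.4] [18.9 24.1]
[385.7 264.7] [18.3 22.9]
[404.6 250.2] [16.7 23.2]
(array([559.5,  19. ]), array([81. , 38.9]), 6.41) [[601.9, 4.2], [561.4, 1.0], [520.7, 0.9], [597.2, 42.9], [558.4, 38.5], [519.0, 33.4]]
-2.250998805087666 -13.665453278475828
```

It is 14 mm short, as planned, and square. I'll push the rest and back off.

Run:
```python
from bench import robot; from geo import *; import pickle; from h import *
robot.move_linear([*(W-uy*50.5),48],speed=40)
robot.move_linear([*(W-uy*85),48],speed=60)
robot.move_linear([*(W-uy*85),200])
robot.move_ptp([250,-450,250],robot.current_eef_rot())
print(robot.current_t())
d=robot.get_image('top'); cv2.imwrite('pics/t2.png',cv2.resize(d['img'][200:380,100:420],None,fx=2,fy=2))
print(warmer(d,(195,210,325,370)))
for k,b,am,z in(('six',(215,225,300,345),250,58),('second',(312,232,388,334),250,40),('small',(122,240,200,345),50,60)):
    w=wells(d,b,am,z); w=w[np.linalg.norm(w-np.median(w,0),axis=1)<62]; r=w.mean(0)-[556.8,30]; print(k,len(w),rect(w),r@ux,r@uy)
```

```text
10.8833
(array([556.8,  30.6]), array([190. , 149.2]), 6.82)Traceback (most recent call last):
  File "<stdin>", line 10, in <module>
  File "h.py", line 21, in wells
    return ray(d,[np.array(cv2.fitEllipse(c)[0])+[x0,y0] for c in e],z)
  File "h.py", line 5, in ray
    v=np.c_[(px[:,0]-d['cx'])/f,(px[:,1]-d['cy'])/f,np.ones(len(px))]
             ~~^^^^^
IndexError: index 0 is out of bounds for axis 1 with size 0
```

View pics/t2.png

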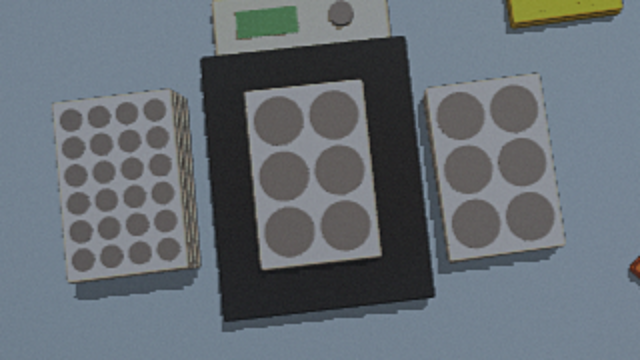

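The plate is flat, square and central on the black top, at about (257,287). The second plate is level on its stack at about (348,284). One numeric check, then I hand in.

Run:
```python
from bench import robot; from geo import *; from h import *
d=robot.get_image('top')
def rel(c,z): p=ray(d,np.array(c)/2+[100,200],z); q=rect(p); r=q[0]-np.array([556.8,30.3]); return q,r@ux,r@uy
s=rel([(245,92),(362,80),(381,257),(261,269)],58); print(s)
s2=rel([(426,88),(541,73),(564,245),(450,261)],40); print(s2)
w=wells(d,(122,240,200,345),50,60); print(rect(w))
if max(abs(s[1]),abs(s[2]))<18 and np.hypot(s2[1]+8.6,s2[2]+129.2)<11: robot.hand_in(); print('handed in',robot.current_t())
```

```text
((array([556.3,  30.8]), array([125.1,  83.2]), 6.57), np.float64(-0.43679567704316324), np.float64(0.5560661260285549))
((array([564.4, -99.3]), array([125. ,  84.3]), 8.08), np.float64(-7.9117004851616795), np.float64(-129.58134509038365))
(array([548.5, 164.8]), array([97.7, 58.8]), 7.75)
the job is handed in; nothing more can be done
the job is handed in; nothing more can be done
```

I pushed the top six-well plate onto the black warming plate and handed the job in at about 11 s; it measured within 1 mm of the middle and square to within 1°, and neither the plate beneath nor the other stack had moved measurably.

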